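Set the hold-down stop of a board test fixture to a setting bar

ROBOT

A 6-joint arm with a two-finger parallel gripper is mounted at the origin on the work surface. World frame = base frame: x ahead of the robot, y to its left, z up, the work surface at z = 0. Lengths are in mm, angles in rad, forces in N, time in s.
With the tool pointing down it reaches from about 275 to 750 mm from the base axis. Payload 10.2 kg.
Tool frame: the origin (TCP) lies at the very end of the fingers, on their centre line; the grasp point (between the pads) lies 19 mm behind it; x points along the fingers, y is the direction in which the jaws open and shut, and the axes are right-handed (so a half turn about x gives the same grasp; the last joint's range is limited). The gripper opens to 85 mm and grips with 20 to 120 N. Pads are 22 mm wide; open, the fingers measure 114 mm over their backs; the gripper's body (76 mm by 85 mm) begins 54 mm behind the grasp point. The pads swing forward as they close: fully open they stand 13 mm farther back than shut.
Start: joints at [0.989, 0.313, 1.498, -0, 1.331, -0.223], TCP at [184.367, 491.569, 209.794] pointing down, gripper open.
Joint ranges: [-2.94, 2.94], [-0.97, 2.17], [0.19, 2.56], [-1.23, 4.37], [0.02, 3.11], [-2.88, 2.88]. Speed limits (rad/s): [2.39, 2.39, 3.01, 3.14, 3.14, 3.14].

INTERFACE

Orientations are given as a unit quaternion [w, x, y, z].
In Python, from rig import ctrl, viewer, finish_job gives the robot as it stands.
- The arm moves only by the tool carry_out, never from a script. Its argument "targets" is a list of rows, each an object of numbers: "x", "y", "z": the shift along the world's x, y, z in m; "ax", "ay", "az": the turn, a rotation vector about the world's x, y, z in rad; "hand": the opening, from -1 (shut) to 1 (fully open). A call has 1 to 5 rows; each row is the pose to reach, as a shift and turn from the pose commanded when the call began; what a row does not reach only later rows make up. A row lasts 1/8 s, in which the tool goes at most 62.5 mm and 10.7 degrees, less where a joint would pass 70% of its speed; a pose out of reach is approached as far as the arm can. A call with a gripper value outside its range is refused whole. The fingers move at their own pace and stop on an object; "grip_force" is the grip in N (left out, the last holds). Time passes only in rows, so rows that repeat a pose let the fingers close. It gives the time, the measured TCP pose, the force and the opening at its end, in the units of the state.
- ctrl.sense(): the state, without advancing time (a new reading comes with each control period).
- viewer.capture(name): name is "scene" or "top" or "wrist"; returns the picture (480x640x3 uint8, blue, green, red); there is no depth.
- viewer.camera_info(name): a dict with "fx", "fy", "cx", "cy" (pixels), "k1" (the pictures are not rectified: a ray, as slopes to the right and down, at radius r is drawn at 1 + k1 r^2 times it, then the intrinsics apply), "R" (3x3) and "t" (3): a world point X has camera coordinates R X + t. Camera axes: x right, y down, z forward; pixel columns grow to the right and rows downward; lengths in mm; the calibration is good to about 2 mm. A picture is of the moment at which its call begins: read the wrist's pose just before it. camera_info takes no time and is no camera call; for the wrist camera it gives the pose at the moment of the call.
- finish_job(): hands the job in, once; it reports no verdict.
The state is a dict: "time_s": time; "joints": joint angles; "dq": joint speeds; "tau": joint torques, N m; "eef_pos": TCP position; "ee_rot": TCP orientation; "force": force on the tool from outside, world axes, zero at the start; "wrist_torque": the same for the moment, N m; "grip_width": opening from 0.0 (shut) to 1.0 (fully open).
Only numpy, scipy, OpenCV 4.12 (cv2) and the standard library are available. Lean on these libraries where they do the work, as an engineer would, in place of code of your own. Each camera call takes 0.05 s, during which the arm holds its last target. There are 200 camera calls.

TASK

Take the square-bit driver from its stand, set it into the stop screw's socket and turn the screw clockwise until the foot below it bears lightly on the setting bar, so that the bar still moves but drags; do not screw it down hard. Put the driver back upright in its stand, then draw the bar out along its guide by its handle until it is clear of the foot, and leave it lying in the guide. Leave the other things on the bench as they are.

Things in the scene. Friction and masses are not known exactly. Their poses are not given: they have to be found in the camera images.
- guide: Fixed aluminium plate 110 (x) by 225 (y) by 12 mm, with two steel rails 14 mm tall forming a channel 46 mm wide along its y. Origin on the table under the stop screw's axis, z up. It runs from y = -150 to +75 mm; the channel is closed at y = +65 mm and open at y = -150 mm, to which side the bar is drawn out.
- bridge: Fixed bridge over the guide, same origin and axes: posts at x = -41 and +41 mm, beam 98 by 34 mm, top 60 mm above the table. The stop screw's nut sits in it on a spring and can lift; below the screw hangs a steel foot 42 mm across with four pads, which turns with it. How far the foot hangs below the head varies and is not measured: 1 to 9 mm above the bar at the start.
- socket (a point): Fixed point on the screw's axis, 90 mm above the table: centre of the mouth of the screw's socket when joint stop_screw is 0; the mouth sinks 4 mm per rad from there. Screw head: steel, 34 mm square, 17 mm tall, over the bridge. Socket 16 mm square, 15 mm deep, 3.5 mm chamfer; its sides are parallel to the head's and at joint 0 to the guide's. Axes as the guide's.
- stop_screw (a joint): Turn of the stop screw, rad: grows clockwise seen from above and lowers screw and foot 4 mm per rad; 0 fully up, 3.3 lower end. Friction 0.11 N m, stays put. Once the foot bears, the head stops sinking and the nut lifts against its spring, 5 N per mm (20 N per rad); pushing down adds to this. Light drag is 5 to 12 N on the bar, 0.2 to 0.5 rad past touch; over 25 N is hard.
- driver_grip (a point): Centre of the driver's handle (square, black, 24 mm wide, 70 mm long). Below it a neck, a shoulder disc 33 mm across, and a square bit 14 mm wide (10 mm at the end), 13 mm long; 130 g. It is 68 mm above the tip, 55 mm above the shoulder's underside; z up, x and y along the sides of bit and handle. With the bit fully in, the shoulder rests on the screw head and the driver stands by itself.
- driver_tip (a point): End of the driver's bit, on its axis (68 mm below the centre of the handle).
- stand_hole (a point): Centre of the mouth of the round hole (24 mm wide, 30 mm deep, chamfered) in the top of the fixed driver stand, a grey block 60 by 60 by 40 mm. The driver's shoulder rests on the stand's top, 40 mm above the table.
- bar_grip (a point): Centre of the bar's upright black handle: 14 mm (x, across the guide) by 22 mm (y) by 40 mm tall, 50 mm above the table. Bar: aluminium, 44 mm wide, 170 long, 18 thick, 300 g, in the channel with 1 mm play each side, top at 30 mm; its far end, under the foot, is 157 mm from here in +y. Axes as the guide's. Clear of the foot when over 180 mm from the screw axis.
- spacer: Brass ring 52 mm across, 20 mm tall, on the bench, not part of the job. Origin under its centre.
- connector: Black connector block 30 by 60 by 22 mm, on the bench, not part of the job. Origin under its centre.
- flux: White bottle 44 mm across, 110 mm tall, with a black cap, not part of the job. Origin under its centre.
- weight: Brass weight with a small knob, 40 mm across, 52 mm tall, not part of the job. Origin under its centre.
- standoff: Small steel cylinder 18 mm across, 30 mm tall, standing on the bench, not part of the job. Origin under its centre.
Things that resemble listed ones, but are neither listed nor needed, are in the scene too. Leave any orange look-alike of the part that bears bar_grip alone.

How it is judged:
By the outcome, as a careful person would: the job done as asked, in the order asked, and still so for the second after the job is handed in, with the robot touching nothing.
It also fails if it takes over 72 s, if anything falls off the work surface, if the arm or the gripper's body presses on something with over 40 N, if the wrist force passes 120 N, or if a joint passes its speed limit or range.

## Working session

There is one attempt and no reset: what is moved stays moved. The work goes in short steps, Python scripts to look and compute and a tool call to move; the robot and the scene stay as the last step left them, time stands still between calls to the robot, and variables do not carry over. Pictures are saved under pics/ and viewed, about 8 in all and at most 12, crops included, and the job is handed in when it is done.

Besides the shell and the picture viewer there is one more tool, called after "Call:" as a command line: name --argument value ..., lists and objects as JSON in quotes. carry_out: Moves the arm, as the interface text tells. Its arguments: {"type":"object","properties":{"targets":{"type":"array"},"grip_force":{"type":"number"}},"required":["targets"]}

```bash
mkdir -p pics; ls; python3 - <<'E'
from rig import ctrl, viewer
import cv2,numpy as np
s=ctrl.sense();print({k:np.round(v,3).tolist() for k,v in s.items()})
for n in("top","scene"):
    im=viewer.capture(n);cv2.imwrite(f"pics/{n}0.png",im)
    i=viewer.camera_info(n);print(n,{k:np.round(v,3).tolist() for k,v in i.items()})
E
```

```text
pics
{'time_s': 0.0, 'joints': [0.989, 0.313, 1.498, -0.0, 1.331, -0.223], 'dq': [-0.002, 0.001, 0.0, 0.0, -0.001, 0.001], 'tau': [0.003, -41.225, -25.975, -0.0, 0.004, 0.0], 'eef_pos': [184.218, 491.325, 209.243], 'ee_rot': [0.696, 0.126, 0.696, -0.127], 'force': [-0.389, 0.168, -0.046], 'wrist_torque': [-0.025, 0.018, 0.0], 'grip_width': 1.0}
top {'fx': 455.862, 'fy': 455.862, 'cx': 316.443, 'cy': 233.519, 'k1': -0.071, 'R': [[0.018, -1.0, 0.013], [-0.987, -0.02, -0.161], [0.161, -0.01, -0.987]], 't': [31.227, 601.601, 855.387]}
scene {'fx': 475.983, 'fy': 475.983, 'cx': 318.261, 'cy': 238.364, 'k1': -0.051, 'R': [[-0.202, 0.979, -0.009], [0.64, 0.125, -0.758], [-0.741, -0.159, -0.652]], 't': [54.773, -309.796, 1518.236]}
```

View pics/top0.png

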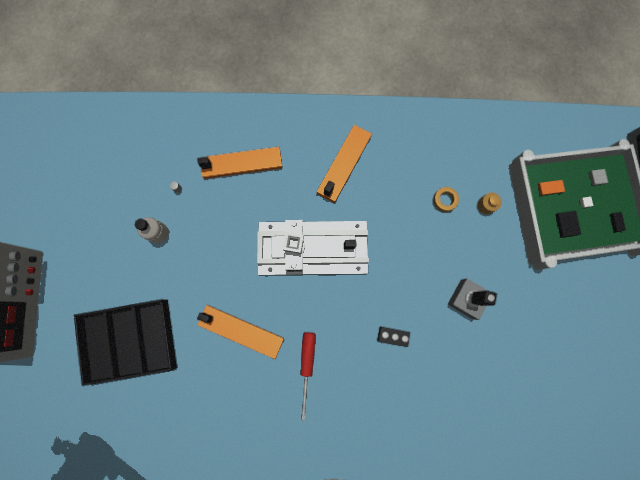

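View pics/scene0.png

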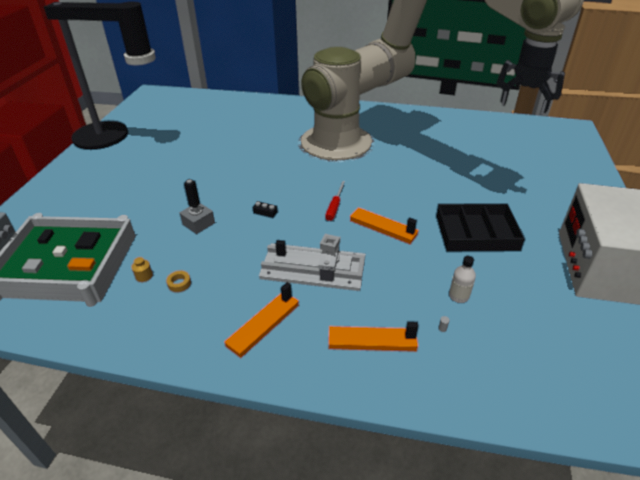

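The top view shows the guide around (313,248), with the screw head at (293,243) and the bar handle at (349,244). The driver stands in the grey stand at (472,300), with the top of its handle near (484,297). The three orange bars, at (240,163), (345,163) and (240,332), are look-alikes. The red screwdriver at (308,355) isn't the square-bit driver. I'll measure from enlarged crops.

```bash
cat > h.py <<'E'
from rig import ctrl, viewer
import cv2,numpy as np
def info(n):
    i=viewer.camera_info(n);K=np.array([[i['fx'],0,i['cx']],[0,i['fy'],i['cy']],[0,0,1.]])
    return K,np.array([i['k1'],0,0,0,0.]),np.array(i['R']),np.array(i['t'])
def proj(c,P):
    K,d,R,t=c
    return cv2.projectPoints(np.array(P,float).reshape(-1,3),cv2.Rodrigues(R)[0],t,K,d)[0][:,0]
def onz(c,p,z):
    K,d,R,t=c
    u=cv2.undistortPoints(np.array(p,float).reshape(-1,1,2),K,d)[:,0]
    r=np.c_[u,np.ones(len(u))]@R; o=-R.T@t
    return o+r*((z-o[2])/r[:,2])[:,None]
def blobs(m,amin=30):
    cs,_=cv2.findContours(m.astype(np.uint8),cv2.RETR_EXTERNAL,cv2.CHAIN_APPROX_NONE)
    return [c for c in cs if cv2.contourArea(c)>amin]
E
python3 - <<'E'
from h import *
a=cv2.imread('pics/top0.png');b=cv2.imread('pics/scene0.png')
T=info('top');S=info('scene')
ct=[cv2.resize(a[210:285,250:375],None,fx=3.2,fy=3.2,interpolation=cv2.INTER_CUBIC),cv2.resize(a[270:330,435:510],None,fx=4,fy=4,interpolation=cv2.INTER_CUBIC)]
cs=[cv2.resize(b[225:295,250:375],None,fx=3.2,fy=3.2,interpolation=cv2.INTER_CUBIC),cv2.resize(b[170:240,165:240],None,fx=3.4,fy=3.4,interpolation=cv2.INTER_CUBIC)]
C=np.zeros((480,710,3),np.uint8)
for k,(x,y) in zip(ct+cs,[(0,0),(405,0),(0,242),(405,242)]):
    h,w=k.shape[:2];h=min(h,480-y);C[y:y+h,x:x+w]=k[:h]
cv2.imwrite('pics/crop1.png',C)
# dark blobs
g=a.max(2)
for c in blobs(g<55,15):
    r=cv2.minAreaRect(c);x,y=r[0]
    if 240<x<520 and 150<y<350: print('dark',np.round(r[0],1),np.round(r[1],1),r[2], onz(T,r[0],70)[0].round(1),onz(T,r[0],130)[0].round(1))
hsv=cv2.cvtColor(a,cv2.COLOR_BGR2HSV)
for c in blobs(hsv[...,1]<60,200):
    r=cv2.minAreaRect(c)
    if 240<r[0][0]<520 and 150<r[0][1]<350: print('grey',np.round(r[0],1),np.round(r[1],1),r[2],onz(T,cv2.boxPoints(r),40)[:,:2].round(0).tolist(),onz(T,cv2.boxPoints(r),20)[:,:2].round(0).tolist())
E
```

```text
dark [398.3 342.1] [18.2  5.1] 11.309932708740234 [ 393.9 -114.6   70. ] [ 398.1 -103.2  130. ]
dark [379.8 333.9] [ 3.5 14.1] 4.085616588592529 [408.5 -79.6  70. ] [411.7 -70.6 130. ]
dark [483. 298.] [14. 24.] 90.0 [ 478.3 -279.5   70. ] [ 476.7 -256.7  130. ]
dark [459.5 301.2] [40.3 21.7] 75.61860656738281 [ 471.7 -233.2   70. ] [ 470.5 -213.6  130. ]
dark [348.1 246.5] [10.8  6.6] 29.05460548400879 [573.2 -18.7  70. ] [565.1 -13.8 130. ]
dark [328.8 190.3] [ 7.1 10.6] 45.0 [684.2  20.2  70. ] [668.4  22.4 130. ]
grey [393.3 336.6] [31.  14.7] 11.309932708740234 [[394.0, -78.0], [422.0, -84.0], [411.0, -143.0], [383.0, -137.0]] [[392.0, -81.0], [421.0, -87.0], [410.0, -148.0], [381.0, -142.0]]
grey [472.5 299.9] [40.4 33.2] 29.744882583618164 [[466.0, -217.0], [523.0, -252.0], [484.0, -322.0], [427.0, -287.0]] [[466.0, -223.0], [525.0, -259.0], [485.0, -331.0], [427.0, -294.0]]
grey [312.3 247.1] [ 54.7 111. ] 89.34893798828125 [[627.0, 164.0], [634.0, -60.0], [524.0, -61.0], [517.0, 158.0]] [[631.0, 166.0], [638.0, -63.0], [525.0, -64.0], [518.0, 160.0]]
```

View pics/crop1.png

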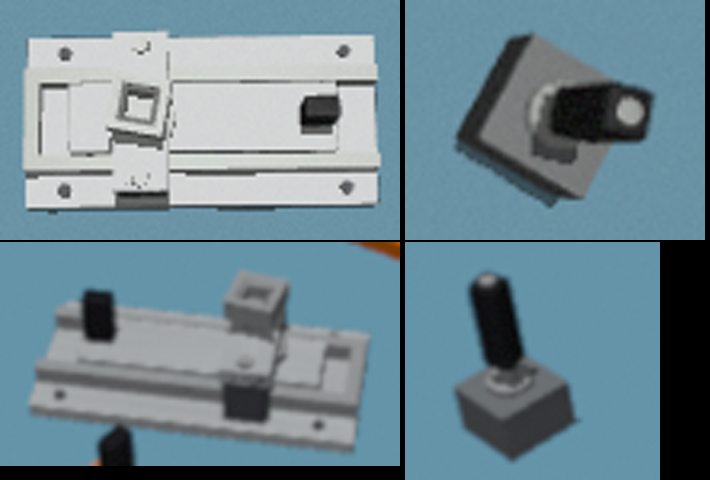

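The crops show three things:
- **Driver:** it is black-handled and upright in the grey block. In the top view the white cap is at about (491,297) and the shoulder at about (470,297).
- **Screw head:** the square socketed head is at about (293,243), turned roughly 10–15° from the guide.
- **Bar handle:** it sits on the aluminium bar inside the guide, at about (348,245). The orange bars are decoys.

Next I'll compute positions.

```bash
cat >> h.py <<'E'
def tri(c1,p1,c2,p2):
    P=[];
    for c,p in((c1,p1),(c2,p2)):
        K,d,R,t=c;u=cv2.undistortPoints(np.array(p,float).reshape(1,1,2),K,d)[0,0]
        P.append((np.c_[R,t],u))
    X=cv2.triangulatePoints(P[0][0],P[1][0],P[0][1],P[1][1])[:,0];return X[:3]/X[3]
from scipy.spatial.transform import Rotation as Ro
def tool(s):
    q=s['ee_rot'];return Ro.from_quat([q[1],q[2],q[3],q[0]]).as_matrix()
E
python3 - <<'E'
from h import *
T=info('top');S=info('scene');W=info('wrist')
print('cap tri',tri(T,(491,297.5),S,(189.4,180.6)).round(1), onz(T,(491,297.5),130).round(1))
print('ring',tri(T,(470,297.5),S,(195.3,209.7)).round(1),onz(T,(470,297.5),40).round(1))
print('head tri',tri(T,(293.4,243),S,(250+257/3.2,225+(292-242)/3.2)).round(1),onz(T,(293.4,243),85).round(1))
print('barh',tri(T,(250+322/3.2,210+101/3.2),S,(250+97/3.2,225+(293-242)/3.2)).round(1),onz(T,(250+322/3.2,210+101/3.2),70).round(1))
hc=np.array([(121,80),(168,89),(158,141),(109,129)])/3.2+[250,210]
print('headcorners',onz(T,hc,86)[:,:2].round(1).tolist())
s=ctrl.sense();M=tool(s);print(M.round(2))
R,t=W[2],W[3];C=-R.T@t;print('cam C in tool',(M.T@(C-s['eef_pos'])).round(1),'R cam->tool',(M.T@R.T).round(3),W[0].round(0))
# guide angle from rails (long edges)
g=onz(T,[(258,222),(367,222.5),(259,274.5),(368,273)],12)
print(g[:,:2].round(1).tolist())
E
```

```text
cap tri [ 477.2 -269.5  130.9] [[ 477.7 -271.4  130. ]]
ring [ 480.4 -264.7   46.4] [[ 479.8 -264.5   40. ]]
head tri [575.5  88.1  85.4] [[575.9  86.3  85. ]]
barh [582.3 -21.8  72.2] [[583.  -23.5  70. ]]
headcorners [[590.8, 97.3], [586.0, 69.3], [554.9, 74.5], [561.4, 103.6]]
[[-0.    0.35  0.94]
 [-0.    0.94 -0.35]
 [-1.   -0.   -0.  ]]
cam C in tool [-165.5    0.7  -77.4] R cam->tool [[ 0.    -0.301  0.954]
 [ 1.    -0.001 -0.   ]
 [ 0.001  0.954  0.301]] [[346.   0. 315.]
 [  0. 346. 242.]
 [  0.   0.   1.]]
[[628.6, 163.8], [632.2, -62.3], [520.1, 157.6], [527.3, -64.4]]
```

Call:
carry_out --targets '[{"x": 0.022,"y": -0.057,"z": 0.006},{"x": 0.044,"y": -0.114,"z": 0.012},{"x": 0.066,"y": -0.171,"z": 0.018},{"x": 0.088,"y": -0.228,"z": 0.024},{"x": 0.11,"y": -0.285,"z": 0.03}]'

```text
invalid input at $.targets[0]: expected keys x, y, z, ax, ay, az, hand
```

Call:
carry_out --targets '[{"x": 0.022,"y": -0.057},{"x": 0.044,"y": -0.114},{"x": 0.066,"y": -0.171},{"x": 0.088,"y": -0.228},{"x": 0.11,"y": -0.285}]'

```text
invalid input at $.targets[0]: expected keys x, y, z, ax, ay, az, hand
```

Call:
carry_out --targets '[{"x": 0.022,"y": -0.057},{"x": 0.044,"y": -0.114},{"x": 0.066,"y": -0.171},{"x": 0.074,"y": -0.19},{"x": 0.074,"y": -0.19}]'

```text
invalid input at $.targets[0]: expected keys x, y, z, ax, ay, az, hand
```

Call:
carry_out --targets '[{"x": 0.022,"y": -0.057,"z": 0.006,"ax": 0,"ay": 0,"az": 0,"hand": 1},{"x": 0.044,"y": -0.114,"z": 0.012,"ax": 0,"ay": 0,"az": 0,"hand": 1},{"x": 0.066,"y": -0.171,"z": 0.018,"ax": 0,"ay": 0,"az": 0,"hand": 1},{"x": 0.088,"y": -0.228,"z": 0.024,"ax": 0,"ay": 0,"az": 0,"hand": 1},{"x": 0.11,"y": -0.285,"z": 0.03,"ax": 0,"ay": 0,"az": 0,"hand": 1}]'

```text
time_s: 0.72
eef_pos: [294.5, 204.8, 239.9]
ee_rot: [0.696, 0.126, 0.696, -0.126]
force: [0.9, 0.1, -0.3]
grip_width: 1.002
```

Call:
carry_out --targets '[{"x": 0.022,"y": -0.057,"z": 0,"ax": 0,"ay": 0,"az": 0,"hand": 1},{"x": 0.044,"y": -0.114,"z": 0,"ax": 0,"ay": 0,"az": 0,"hand": 1},{"x": 0.066,"y": -0.171,"z": 0,"ax": 0,"ay": 0,"az": 0,"hand": 1},{"x": 0.088,"y": -0.228,"z": 0,"ax": 0,"ay": 0,"az": 0,"hand": 1},{"x": 0.11,"y": -0.285,"z": 0,"ax": 0,"ay": 0,"az": 0,"hand": 1}]'

```text
time_s: 1.35
eef_pos: [404.6, -80.5, 239.7]
ee_rot: [0.696, 0.126, 0.696, -0.126]
force: [0.6, 0.8, -0.5]
grip_width: 1.0
```

Call:
carry_out --targets '[{"x": 0.022,"y": -0.057,"z": 0,"ax": 0,"ay": 0,"az": 0,"hand": 1},{"x": 0.044,"y": -0.114,"z": 0,"ax": 0,"ay": 0,"az": 0,"hand": 1},{"x": 0.066,"y": -0.171,"z": 0,"ax": 0,"ay": 0,"az": 0,"hand": 1},{"x": 0.074,"y": -0.19,"z": 0,"ax": 0,"ay": 0,"az": 0,"hand": 1},{"x": 0.074,"y": -0.19,"z": 0,"ax": 0,"ay": 0,"az": 0,"hand": 1}]'

```text
time_s: 1.98
eef_pos: [478.2, -269.2, 238.8]
ee_rot: [0.695, 0.127, 0.696, -0.126]
force: [0.6, -0.1, -0.1]
grip_width: 1.003
```

```bash
python3 - <<'E'
from h import *
s=ctrl.sense();W=info('wrist');im=viewer.capture('wrist');cv2.imwrite('pics/w1.png',im)
print(s['time_s'],s['eef_pos'],np.round(s['joints'],3));M=tool(s);print('yaw',np.arctan2(M[1,1],M[0,1]))
print(proj(W,[[478,-268,130],[478,-268,40]]).round(0))
E
```

```text
1.975 [ 478.22520804 -269.23286087  238.82011588] [-0.726  0.348  1.374 -0.     1.422 -1.937]
yaw 1.2105892877491071
[[315. 230.]
 [315. 208.]]
```

View pics/w1.png

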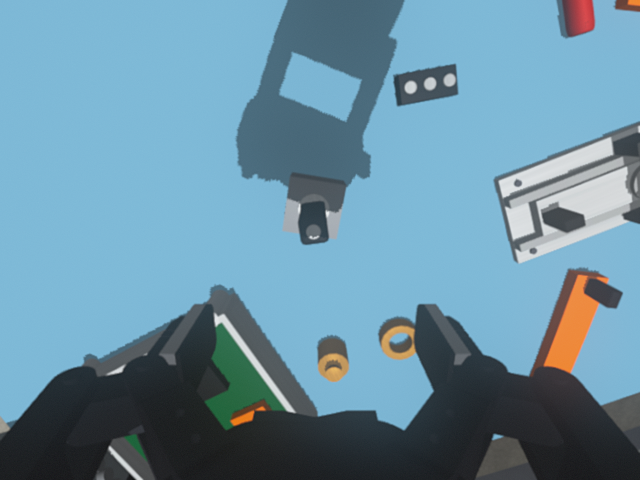

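The wrist view shows the driver's cap at (313,233), within 3 px of the prediction. The stand is at (315,205), and the grey guide with its handle is on the right. I'll enlarge the driver to get the handle's turn.

```bash
python3 - <<'E'
from h import *
a=cv2.imread('pics/w1.png')[170:255,270:360];cv2.imwrite('pics/c2.png',cv2.resize(a,None,fx=7,fy=7,interpolation=cv2.INTER_CUBIC))
E
```

```text
(no output)
```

View pics/c2.png

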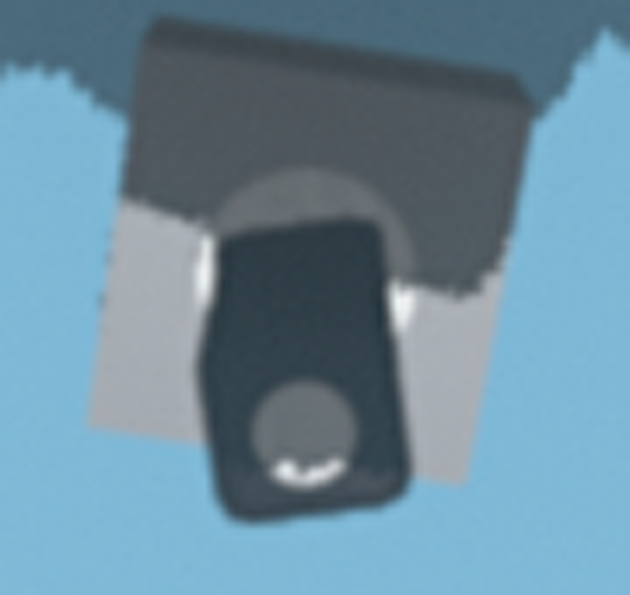

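The crop shows the handle's end face with its lower corners at (228,515) and (405,495). It is turned about 7° counter-clockwise from the tool, and the cap centre is at (303,433).

```bash
python3 - <<'E'
from h import *
W=info('wrist');f=lambda l:np.array(l)/7.+[270,170]
e=onz(W,f([(228,515),(405,495),(203,362),(392,342)]),130)[:,:2]
for i,j in((0,1),(2,0),(3,1),(2,3)): 
    d=e[j]-e[i];print(np.degrees(np.arctan2(d[1],d[0]))%90,np.hypot(*d))
b=onz(W,f([(217,240),(378,218)]),60)[:,:2];d=b[1]-b[0];print(np.degrees(np.arctan2(d[1],d[0])),np.hypot(*d))
print(onz(W,f([(303,433)]),130),e.mean(0))
E
```

```text
76.12749485349875 21.210180066414463
77.64539555865812 18.972943781011796
74.66567963819563 18.76050917375692
75.58045253494255 22.192365037052763
77.2536988885185 23.449170423100295
[[ 478.67893648 -268.77017281  130.        ]] [ 478.414425   -268.16935294]
```

Call:
carry_out --targets '[{"x": 0,"y": 0,"z": -0.05,"ax": 0,"ay": 0,"az": 0.12,"hand": 1},{"x": 0,"y": 0,"z": -0.1,"ax": 0,"ay": 0,"az": 0.12,"hand": 1},{"x": 0,"y": 0,"z": -0.14,"ax": 0,"ay": 0,"az": 0.12,"hand": 1},{"x": 0,"y": 0,"z": -0.162,"ax": 0,"ay": 0,"az": 0.12,"hand": 1},{"x": 0,"y": 0,"z": -0.162,"ax": 0,"ay": 0,"az": 0.12,"hand": 1}]'

```text
time_s: 2.65
eef_pos: [477.7, -266.8, 77.1]
ee_rot: [0.701, 0.084, 0.703, -0.083]
force: [0.6, -0.3, 0.7]
grip_width: 0.998
```

Call:
carry_out --grip_force 60 --targets '[{"x": 0,"y": 0,"z": 0,"ax": 0,"ay": 0,"az": 0,"hand": -1},{"x": 0,"y": 0,"z": 0,"ax": 0,"ay": 0,"az": 0,"hand": -1},{"x": 0,"y": 0,"z": 0,"ax": 0,"ay": 0,"az": 0,"hand": -1},{"x": 0,"y": 0,"z": 0,"ax": 0,"ay": 0,"az": 0,"hand": -1},{"x": 0,"y": 0,"z": 0,"ax": 0,"ay": 0,"az": 0,"hand": -1}]'

```text
time_s: 3.28
eef_pos: [478.7, -268.5, 78.3]
ee_rot: [0.702, 0.084, 0.702, -0.084]
force: [1.0, 0.9, 4.8]
grip_width: 0.273
```

```bash
python3 - <<'E'
from h import *
s=ctrl.sense();print({k:np.round(v,3).tolist() for k,v in s.items()});M=tool(s);print('yaw',np.arctan2(M[1,1],M[0,1]))
E
```

```text
{'time_s': 3.275, 'joints': [-0.725, 0.5, 1.59, 0.0, 1.05, -2.057], 'dq': [0.001, 0.0, -0.002, -0.001, -0.0, 0.001], 'tau': [-0.708, -43.476, -20.91, -0.421, -0.117, -0.017], 'eef_pos': [478.718, -268.525, 78.335], 'ee_rot': [0.702, 0.084, 0.702, -0.084], 'force': [0.974, 0.902, 4.781], 'wrist_torque': [0.3, -0.178, -0.033], 'grip_width': 0.273}
yaw 1.3318927410584955
```

Grip width is 0.273, about 23 mm, so the handle is held. I'll lift it and carry it to a viewpoint beside the screw head.

Call:
carry_out --targets '[{"x": 0,"y": 0,"z": 0.05,"ax": 0,"ay": 0,"az": 0,"hand": -1},{"x": 0,"y": 0,"z": 0.1,"ax": 0,"ay": 0,"az": 0,"hand": -1},{"x": 0.02,"y": 0.05,"z": 0.122,"ax": 0,"ay": 0,"az": 0.03,"hand": -1},{"x": 0.045,"y": 0.103,"z": 0.122,"ax": 0,"ay": 0,"az": 0.07,"hand": -1},{"x": 0.07,"y": 0.155,"z": 0.122,"ax": 0,"ay": 0,"az": 0.07,"hand": -1}]'

```text
time_s: 3.9
eef_pos: [548.7, -111.9, 199.7]
ee_rot: [0.704, 0.06, 0.705, -0.06]
force: [0.4, -0.1, -2.1]
grip_width: 0.274
```

Call:
carry_out --targets '[{"x": 0.025,"y": 0.053,"z": 0,"ax": 0,"ay": 0,"az": 0,"hand": -1},{"x": 0.05,"y": 0.106,"z": 0,"ax": 0,"ay": 0,"az": 0,"hand": -1},{"x": 0.075,"y": 0.155,"z": 0,"ax": 0,"ay": 0,"az": 0,"hand": -1},{"x": 0.088,"y": 0.185,"z": 0,"ax": 0,"ay": 0,"az": 0,"hand": -1},{"x": 0.088,"y": 0.185,"z": 0,"ax": 0,"ay": 0,"az": 0,"hand": -1}]'

```text
time_s: 4.53
eef_pos: [636.4, 73.5, 198.7]
ee_rot: [0.704, 0.059, 0.705, -0.059]
force: [-0.6, -1.7, -1.4]
grip_width: 0.271
```

```bash
python3 - <<'E'
from h import *
s=ctrl.sense();W=info('wrist');im=viewer.capture('wrist');cv2.imwrite('pics/w2.png',im)
np.save('w2.npy',np.array(W,dtype=object),allow_pickle=True)
print(s['time_s'],s['eef_pos'],np.round(s['joints'],3),s['force'],s['wrist_torque'],s['grip_width']);M=tool(s);print('yaw',np.arctan2(M[1,1],M[0,1]))
p=proj(W,[[576,87,88]])[0].round(0).astype(int);print(p)
tip=np.array(s['eef_pos'])+[0,0,-51.3];print(proj(W,[tip,tip+[0,0,13]]))
y=max(p[1]-45,0);c=cv2.resize(im[y:y+90,p[0]-60:p[0]+60],None,fx=5,fy=5,interpolation=cv2.INTER_CUBIC)
f=cv2.resize(im,(320,240));out=np.zeros((450,800,3),np.uint8);out[:,:600]=c[:450];out[:150,600:]=cv2.resize(im,(200,150));cv2.imwrite('pics/c3.png',out);print(y,p[0]-60)
E
```

```text
4.525 [636.35294654  73.49255291 198.69476226] [-0.068  0.583  1.122 -0.     1.437 -1.472] [-0.60007574 -1.68300132 -1.39148984] [-0.03969497  0.00157055 -0.01010283] 0.27065181255249826
yaw 1.4049279380548456
[318 154]
[[313.51860412 254.4204178 ]
 [313.4541238  261.34132738]]
109 258
```

View pics/c3.png

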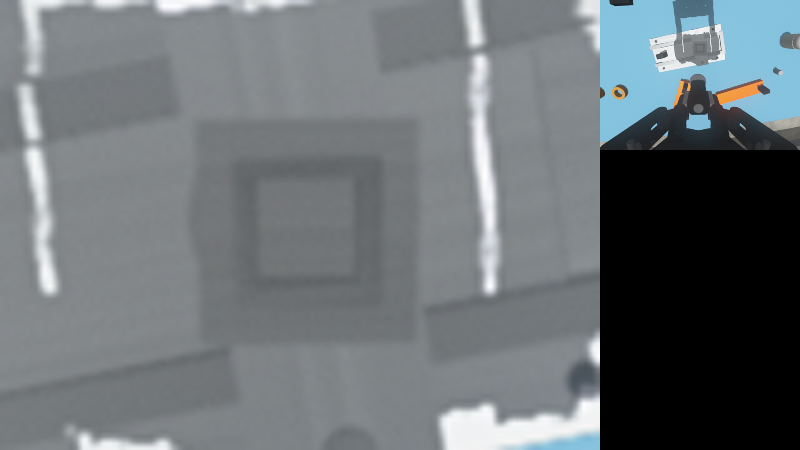

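The crop shows the head as a square from (197,120) to (416,342), parallel to the image axes, so the tool is already in line with it. The socket mouth is centred at about (308,231).

```bash
python3 - <<'E'
from h import *
W=info('wrist');f=lambda l:np.array(l)/5.+[258,109]
h=f([(196,120),(415,119),(418,342),(200,343)]);m=f([(234,157),(381,157),(383,305),(237,306)])
for z in(82,84,86,88,90):
    for n,q in(('head',h),('mouth',m)):
        X=onz(W,q,z)[:,:2];d=np.roll(X,-1,0)-X
        print(z,n,X.mean(0).round(1),np.hypot(*d.T).round(1),(np.degrees(np.arctan2(d[:,1],d[:,0]))%90).round(1))
# guide bar: rail lines angle
g=onz(W,f([(425,309),(600,272),(0,393),(230,348)]),26)[:,:2]
for i,j in((0,1),(2,3)):
    d=g[j]-g[i];print('guide',np.degrees(np.arctan2(d[1],d[0]))-90)
s=ctrl.sense();M=tool(s);print(np.degrees(np.arctan2(M[1,1],M[0,1])),(M[:,0]*1).round(4))
E
```

```text
82 head [577.6  86.5] [34.3 34.7 35.3 34.7] [80.6 82.4 80.7 80.6]
82 mouth [577.5  86.8] [23.1 23.  23.5 23.2] [80.4 82.1 80.8 81.1]
84 head [577.5  86.5] [34.  34.5 35.1 34.5] [80.6 82.4 80.7 80.6]
84 mouth [577.4  86.8] [23.  22.9 23.3 23. ] [80.4 82.1 80.8 81.1]
86 head [577.4  86.5] [33.8 34.3 34.8 34.2] [80.6 82.4 80.7 80.6]
86 mouth [577.3  86.8] [22.8 22.7 23.2 22.9] [80.4 82.1 80.8 81.1]
88 head [577.2  86.5] [33.5 34.  34.6 34. ] [80.6 82.4 80.7 80.6]
88 mouth [577.2  86.8] [22.6 22.6 23.  22.7] [80.4 82.1 80.8 81.1]
90 head [577.1  86.5] [33.3 33.8 34.3 33.7] [80.6 82.4 80.7 80.6]
90 mouth [577.   86.8] [22.5 22.4 22.8 22.5] [80.4 82.1 80.8 81.1]
guide 2.3739727943222704
guide 1.2654984814224122
80.40751163393368 [-1.6e-03 -3.0e-04 -1.0e+00]
```

```bash
python3 - <<'E'
from h import *
W=tuple(np.load('w2.npy',allow_pickle=True));f=lambda l:np.array(l)/5.+[258,109]
h=f([(196,120),(415,119),(418,342),(200,343)]);m=f([(234,157),(381,157),(383,305),(237,306)])
W=[np.array(w,float) for w in W]
for c in(W,info('wrist')): print(onz(c,h,88).mean(0),onz(c,m,88).mean(0))
s=ctrl.sense();print(s['eef_pos'],s['force'],s['wrist_torque'])
E
```

```text
[577.43469963  87.95088663  88.        ] [577.36324676  88.19616389  88.        ]
[577.2289578   86.51208845  88.        ] [577.1578005   86.75790629  88.        ]
[636.09791445  72.02720491 198.88189005] [-0.07217716 -0.82645666 -0.74870728] [-0.00415239 -0.02935156 -0.00331973]
```

Call:
carry_out --targets '[{"x": -0.04,"y": 0.011,"z": 0,"ax": 0,"ay": 0,"az": 0.01,"hand": -1},{"x": -0.059,"y": 0.016,"z": -0.02,"ax": 0,"ay": 0,"az": 0.01,"hand": -1},{"x": -0.059,"y": 0.016,"z": -0.047,"ax": 0,"ay": 0,"az": 0.01,"hand": -1},{"x": -0.059,"y": 0.016,"z": -0.047,"ax": 0,"ay": 0,"az": 0.01,"hand": -1},{"x": -0.059,"y": 0.016,"z": -0.047,"ax": 0,"ay": 0,"az": 0.01,"hand": -1}]'

```text
time_s: 5.2
eef_pos: [577.9, 86.8, 153.9]
ee_rot: [0.705, 0.056, 0.704, -0.056]
force: [0.7, -0.1, -0.5]
grip_width: 0.271
```

Call:
carry_out --targets '[{"x": 0,"y": 0,"z": -0.006,"ax": 0,"ay": 0,"az": 0,"hand": -1},{"x": 0,"y": 0,"z": -0.011,"ax": 0,"ay": 0,"az": 0,"hand": -1},{"x": 0,"y": 0,"z": -0.015,"ax": 0,"ay": 0,"az": 0,"hand": -1},{"x": 0,"y": 0,"z": -0.018,"ax": 0,"ay": 0,"az": 0,"hand": -1},{"x": 0,"y": 0,"z": -0.018,"ax": 0,"ay": 0,"az": 0,"hand": -1}]'

```text
time_s: 5.82
eef_pos: [577.3, 87.6, 134.6]
ee_rot: [0.705, 0.056, 0.705, -0.056]
force: [0.3, 0.1, -1.6]
grip_width: 0.271
```

```bash
cat > st.py <<'E'
from h import *
s=ctrl.sense();M=tool(s)
print('t %.2f'%s['time_s'],'pos',np.round(s['eef_pos'],2),'F',np.round(s['force'],2),'T',np.round(s['wrist_torque'],3),'tau6 %.3f'%s['tau'][5],'q6 %.3f'%s['joints'][5],'yaw %.3f'%np.arctan2(M[1,1],M[0,1]),'grip %.3f'%s['grip_width'])
E
python3 st.py
```

```text
t 5.83 pos [577.28  87.59 134.57] F [ 0.35  0.06 -1.63] T [0.004 0.006 0.019] tau6 -0.000 q6 -1.462 yaw 1.412 grip 0.271
```

The tip is about 5 mm into the socket with no contact force. I'll go on down to the shoulder.

Call:
carry_out --targets '[{"x": 0,"y": 0,"z": -0.003,"ax": 0,"ay": 0,"az": 0,"hand": -1},{"x": 0,"y": 0,"z": -0.005,"ax": 0,"ay": 0,"az": 0,"hand": -1},{"x": 0,"y": 0,"z": -0.005,"ax": 0,"ay": 0,"az": 0,"hand": -1}]'

```text
time_s: 6.2
eef_pos: [577.3, 87.6, 129.6]
ee_rot: [0.705, 0.056, 0.705, -0.056]
force: [-0.1, -0.2, -1.1]
grip_width: 0.27
```

Call:
carry_out --targets '[{"x": 0,"y": 0,"z": -0.001,"ax": 0,"ay": 0,"az": 0,"hand": -1},{"x": 0,"y": 0,"z": -0.001,"ax": 0,"ay": 0,"az": 0,"hand": -1}]'

```text
time_s: 6.45
eef_pos: [577.4, 87.6, 128.8]
ee_rot: [0.705, 0.056, 0.705, -0.056]
force: [0.7, -0.4, -1.1]
grip_width: 0.271
```

Call:
carry_out --targets '[{"x": 0,"y": 0,"z": -0.001,"ax": 0,"ay": 0,"az": 0,"hand": -1},{"x": 0,"y": 0,"z": -0.001,"ax": 0,"ay": 0,"az": 0,"hand": -1}]'

```text
time_s: 6.7
eef_pos: [577.4, 87.5, 127.8]
ee_rot: [0.705, 0.056, 0.705, -0.056]
force: [0.4, 0.2, -1.5]
grip_width: 0.271
```

```bash
python3 st.py
```

```text
t 6.70 pos [577.38  87.55 127.76] F [ 0.42  0.21 -1.5 ] T [-0.018  0.007  0.011] tau6 0.000 q6 -1.462 yaw 1.412 grip 0.271
```

Call:
carry_out --targets '[{"x": 0,"y": 0,"z": -0.001,"ax": 0,"ay": 0,"az": 0,"hand": -1},{"x": 0,"y": 0,"z": -0.001,"ax": 0,"ay": 0,"az": 0,"hand": -1}]'

```text
time_s: 6.95
eef_pos: [577.6, 87.6, 127.4]
ee_rot: [0.705, 0.056, 0.705, -0.056]
force: [-1.7, 0.2, 5.2]
grip_width: 0.269
```

Call:
carry_out --targets '[{"x": 0,"y": 0,"z": -0.001,"ax": 0,"ay": 0,"az": 0,"hand": -1},{"x": 0,"y": 0,"z": -0.001,"ax": 0,"ay": 0,"az": 0,"hand": -1}]'

```text
time_s: 7.2
eef_pos: [577.9, 87.6, 127.2]
ee_rot: [0.706, 0.056, 0.704, -0.056]
force: [-2.0, 0.5, 10.4]
grip_width: 0.268
```

The shoulder touches at TCP z ≈ 127.5, which puts the mouth at about 89.2 mm and the screw at about 0.2 rad. I'll ease the push, then turn clockwise in small steps, following the sink of 4 mm/rad and watching the force.

Call:
carry_out --targets '[{"x": 0,"y": 0,"z": 0.0012,"ax": 0,"ay": 0,"az": 0,"hand": -1},{"x": 0,"y": 0,"z": 0.0012,"ax": 0,"ay": 0,"az": -0.08,"hand": -1},{"x": 0,"y": 0,"z": 0.0012,"ax": 0,"ay": 0,"az": -0.16,"hand": -1},{"x": 0,"y": 0,"z": 0.0012,"ax": 0,"ay": 0,"az": -0.16,"hand": -1}]'

```text
time_s: 7.7
eef_pos: [577.8, 87.8, 127.4]
ee_rot: [0.699, 0.112, 0.698, -0.112]
force: [0.4, 1.8, 4.0]
grip_width: 0.27
```

Call:
carry_out --targets '[{"x": 0,"y": 0,"z": -0.0004,"ax": 0,"ay": 0,"az": -0.1,"hand": -1},{"x": 0,"y": 0,"z": -0.0004,"ax": 0,"ay": 0,"az": -0.1,"hand": -1}]'

```text
time_s: 7.95
eef_pos: [577.8, 87.8, 127.0]
ee_rot: [0.692, 0.147, 0.691, -0.146]
force: [1.4, 2.0, 5.0]
grip_width: 0.272
```

Call:
carry_out --targets '[{"x": 0,"y": 0,"z": -0.0004,"ax": 0,"ay": 0,"az": -0.1,"hand": -1},{"x": 0,"y": 0,"z": -0.0004,"ax": 0,"ay": 0,"az": -0.1,"hand": -1}]'

```text
time_s: 8.2
eef_pos: [577.8, 87.7, 126.6]
ee_rot: [0.684, 0.181, 0.683, -0.181]
force: [0.4, 2.0, 4.6]
grip_width: 0.273
```

```bash
python3 st.py
```

```text
t 8.20 pos [577.84  87.73 126.64] F [0.4  1.98 4.63] T [ 0.5   -0.178  0.033] tau6 0.408 q6 -1.103 yaw 1.054 grip 0.273
```

Call:
carry_out --targets '[{"x": 0,"y": 0,"z": -0.0004,"ax": 0,"ay": 0,"az": -0.1,"hand": -1},{"x": 0,"y": 0,"z": -0.0004,"ax": 0,"ay": 0,"az": -0.1,"hand": -1}]'

```text
time_s: 8.45
eef_pos: [577.9, 87.6, 126.2]
ee_rot: [0.674, 0.215, 0.673, -0.215]
force: [0.8, 1.8, 4.9]
grip_width: 0.272
```

Call:
carry_out --targets '[{"x": 0,"y": 0,"z": -0.0004,"ax": 0,"ay": 0,"az": -0.1,"hand": -1},{"x": 0,"y": 0,"z": -0.0004,"ax": 0,"ay": 0,"az": -0.1,"hand": -1}]'

```text
time_s: 8.7
eef_pos: [577.9, 87.6, 125.8]
ee_rot: [0.663, 0.248, 0.662, -0.248]
force: [1.7, 0.1, 4.6]
grip_width: 0.269
```

Call:
carry_out --targets '[{"x": 0,"y": 0,"z": -0.0004,"ax": 0,"ay": 0,"az": -0.1,"hand": -1},{"x": 0,"y": 0,"z": -0.0004,"ax": 0,"ay": 0,"az": -0.1,"hand": -1}]'

```text
time_s: 8.95
eef_pos: [577.9, 87.5, 125.4]
ee_rot: [0.649, 0.281, 0.648, -0.281]
force: [1.6, 0.7, 5.3]
grip_width: 0.269
```

```bash
python3 st.py
```

```text
t 8.95 pos [577.92  87.51 125.44] F [1.57 0.73 5.28] T [ 0.289 -0.337 -0.033] tau6 0.405 q6 -0.803 yaw 0.753 grip 0.269
```

Call:
carry_out --targets '[{"x": 0,"y": 0,"z": -0.0004,"ax": 0,"ay": 0,"az": -0.1,"hand": -1},{"x": 0,"y": 0,"z": -0.0004,"ax": 0,"ay": 0,"az": -0.1,"hand": -1}]'

```text
time_s: 9.2
eef_pos: [577.9, 87.5, 125.0]
ee_rot: [0.635, 0.313, 0.633, -0.313]
force: [1.5, 0.9, 5.1]
grip_width: 0.27
```

Call:
carry_out --targets '[{"x": 0,"y": 0,"z": -0.0004,"ax": 0,"ay": 0,"az": -0.1,"hand": -1},{"x": 0,"y": 0,"z": -0.0004,"ax": 0,"ay": 0,"az": -0.1,"hand": -1}]'

```text
time_s: 9.45
eef_pos: [578.0, 87.4, 124.7]
ee_rot: [0.618, 0.345, 0.617, -0.344]
force: [0.8, 0.3, 4.0]
grip_width: 0.269
```

Call:
carry_out --targets '[{"x": 0,"y": 0,"z": -0.0004,"ax": 0,"ay": 0,"az": -0.1,"hand": -1},{"x": 0,"y": 0,"z": -0.0004,"ax": 0,"ay": 0,"az": -0.1,"hand": -1}]'

```text
time_s: 9.7
eef_pos: [578.1, 87.4, 124.4]
ee_rot: [0.6, 0.375, 0.599, -0.375]
force: [1.1, 0.0, 5.8]
grip_width: 0.274
```

```bash
python3 st.py
```

```text
t 9.70 pos [578.07  87.36 124.4 ] F [1.12 0.01 5.83] T [ 0.057 -0.392  0.022] tau6 0.400 q6 -0.503 yaw 0.453 grip 0.274
```

Call:
carry_out --targets '[{"x": 0,"y": 0,"z": -0.0004,"ax": 0,"ay": 0,"az": -0.1,"hand": -1},{"x": 0,"y": 0,"z": -0.0004,"ax": 0,"ay": 0,"az": -0.1,"hand": -1}]'

```text
time_s: 9.95
eef_pos: [578.2, 87.3, 124.2]
ee_rot: [0.581, 0.405, 0.579, -0.404]
force: [0.7, 0.6, 7.5]
grip_width: 0.267
```

Call:
carry_out --targets '[{"x": 0,"y": 0,"z": -0.0004,"ax": 0,"ay": 0,"az": -0.1,"hand": -1},{"x": 0,"y": 0,"z": -0.0004,"ax": 0,"ay": 0,"az": -0.1,"hand": -1}]'

```text
time_s: 10.2
eef_pos: [578.3, 87.2, 124.1]
ee_rot: [0.56, 0.433, 0.558, -0.432]
force: [1.1, -0.4, 9.8]
grip_width: 0.273
```

```bash
python3 st.py
```

```text
t 10.20 pos [578.26  87.24 124.12] F [ 1.07 -0.39  9.79] T [ 0.014 -0.217  0.054] tau6 0.468 q6 -0.303 yaw 0.253 grip 0.273
```

The force now rises while the sinking levels off, so touch was at yaw ≈ 0.49. That makes the present yaw of 0.25 about 0.24 rad past touch. I'll add about 0.11 rad while easing the push.

Call:
carry_out --targets '[{"x": 0,"y": 0,"z": 0.0012,"ax": 0,"ay": 0,"az": -0.05,"hand": -1},{"x": 0,"y": 0,"z": 0.0012,"ax": 0,"ay": 0,"az": -0.11,"hand": -1},{"x": 0,"y": 0,"z": 0.0012,"ax": 0,"ay": 0,"az": -0.11,"hand": -1}]'

```text
time_s: 10.58
eef_pos: [577.9, 87.2, 124.3]
ee_rot: [0.535, 0.463, 0.534, -0.463]
force: [3.2, -1.6, 2.5]
grip_width: 0.271
```

```bash
python3 st.py
```

```text
t 10.57 pos [577.87  87.23 124.29] F [ 3.15 -1.6   2.5 ] T [-0.228 -0.785  0.065] tau6 0.392 q6 -0.194 yaw 0.144 grip 0.271
```

The screw is about 0.33 rad past touch. I'll back off within the bit's play to unload it, lift straight out and carry the driver to the stand.

Call:
carry_out --targets '[{"x": 0,"y": 0,"z": 0.001,"ax": 0,"ay": 0,"az": 0.07,"hand": -1},{"x": 0,"y": 0,"z": 0.001,"ax": 0,"ay": 0,"az": 0.12,"hand": -1},{"x": 0,"y": 0,"z": 0.008,"ax": 0,"ay": 0,"az": 0.12,"hand": -1},{"x": 0,"y": 0,"z": 0.03,"ax": 0,"ay": 0,"az": 0.12,"hand": -1},{"x": 0,"y": 0,"z": 0.08,"ax": 0,"ay": 0,"az": 0.12,"hand": -1}]'

```text
time_s: 11.2
eef_pos: [575.7, 87.6, 203.1]
ee_rot: [0.559, 0.429, 0.563, -0.432]
force: [1.3, 0.7, 0.2]
grip_width: 0.271
```

Call:
carry_out --targets '[{"x": -0.015,"y": -0.056,"z": 0,"ax": 0,"ay": 0,"az": 0,"hand": -1},{"x": -0.03,"y": -0.112,"z": 0,"ax": 0,"ay": 0,"az": 0,"hand": -1},{"x": -0.046,"y": -0.168,"z": 0,"ax": 0,"ay": 0,"az": 0,"hand": -1},{"x": -0.062,"y": -0.224,"z": 0,"ax": 0,"ay": 0,"az": 0,"hand": -1},{"x": -0.078,"y": -0.28,"z": 0,"ax": 0,"ay": 0,"az": 0,"hand": -1}]'

```text
time_s: 11.82
eef_pos: [498.0, -193.8, 204.3]
ee_rot: [0.56, 0.43, 0.562, -0.43]
force: [0.3, -0.8, -1.4]
grip_width: 0.269
```

Call:
carry_out --targets '[{"x": -0.015,"y": -0.05,"z": -0.01,"ax": 0,"ay": 0,"az": 0,"hand": -1},{"x": -0.021,"y": -0.076,"z": -0.04,"ax": 0,"ay": 0,"az": 0,"hand": -1},{"x": -0.021,"y": -0.076,"z": -0.08,"ax": 0,"ay": 0,"az": 0,"hand": -1},{"x": -0.021,"y": -0.076,"z": -0.08,"ax": 0,"ay": 0,"az": 0,"hand": -1},{"x": -0.021,"y": -0.076,"z": -0.08,"ax": 0,"ay": 0,"az": 0,"hand": -1}]'

```text
time_s: 12.45
eef_pos: [478.9, -268.5, 125.8]
ee_rot: [0.562, 0.43, 0.561, -0.43]
force: [-0.2, -0.5, -1.2]
grip_width: 0.274
```

```bash
python3 st.py; python3 - <<'E'
from h import *
a=viewer.capture('top');b=viewer.capture('scene');cv2.imwrite('pics/t2.png',a)
o=np.zeros((480,740,3),np.uint8)
o[:240,:400]=cv2.resize(a[210:285,250:375],(400,240),interpolation=cv2.INTER_CUBIC)
o[240:,:400]=cv2.resize(b[225:300,250:375],(400,240),interpolation=cv2.INTER_CUBIC)
o[:,400:]=cv2.resize(b[120:260,140:240],(340,480),interpolation=cv2.INTER_CUBIC)
cv2.imwrite('pics/c4.png',o)
E
```

```text
t 12.45 pos [ 478.89 -268.5   125.82] F [-0.17 -0.48 -1.2 ] T [ 0.038 -0.063  0.003] tau6 -0.001 q6 -0.987 yaw 0.263 grip 0.274
```

View pics/c4.png

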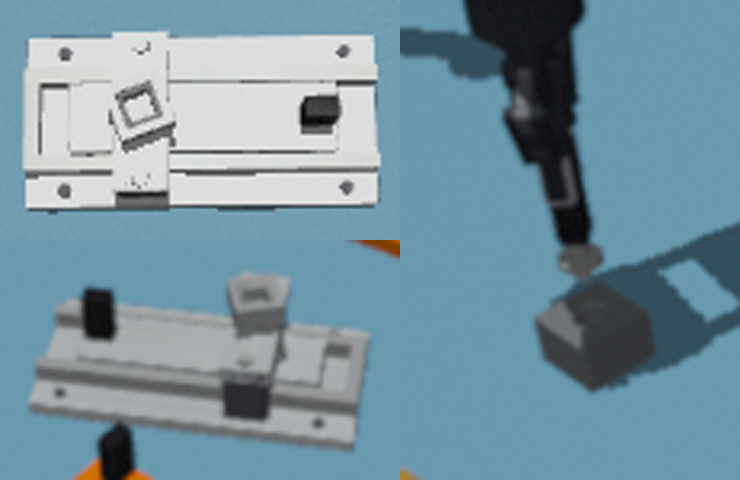

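The crop shows the head turned clockwise by about 63°, as expected. The bar handle hasn't moved, and the driver hangs over the stand hole. I'll lower it.

Call:
carry_out --targets '[{"x": 0,"y": 0,"z": -0.015,"ax": 0,"ay": 0,"az": 0,"hand": -1},{"x": 0,"y": 0,"z": -0.03,"ax": 0,"ay": 0,"az": 0,"hand": -1},{"x": 0,"y": 0,"z": -0.04,"ax": 0,"ay": 0,"az": 0,"hand": -1},{"x": 0,"y": 0,"z": -0.044,"ax": 0,"ay": 0,"az": 0,"hand": -1},{"x": 0,"y": 0,"z": -0.044,"ax": 0,"ay": 0,"az": 0,"hand": -1}]'

```text
time_s: 13.18
eef_pos: [478.3, -268.4, 80.0]
ee_rot: [0.561, 0.43, 0.561, -0.43]
force: [-0.3, -0.5, -0.3]
grip_width: 0.279
```

Call:
carry_out --targets '[{"x": 0,"y": 0,"z": -0.002,"ax": 0,"ay": 0,"az": 0,"hand": -1},{"x": 0,"y": 0,"z": -0.002,"ax": 0,"ay": 0,"az": 0,"hand": -1},{"x": 0,"y": 0,"z": -0.002,"ax": 0,"ay": 0,"az": 0,"hand": -1}]'

```text
time_s: 13.55
eef_pos: [478.5, -268.6, 78.4]
ee_rot: [0.561, 0.43, 0.561, -0.43]
force: [-0.2, -0.2, -0.7]
grip_width: 0.27
```

Call:
carry_out --targets '[{"x": 0,"y": 0,"z": -0.001,"ax": 0,"ay": 0,"az": 0,"hand": -1},{"x": 0,"y": 0,"z": -0.001,"ax": 0,"ay": 0,"az": 0,"hand": -1},{"x": 0,"y": 0,"z": -0.001,"ax": 0,"ay": 0,"az": 0,"hand": -1}]'

```text
time_s: 13.92
eef_pos: [478.6, -268.7, 78.3]
ee_rot: [0.561, 0.43, 0.561, -0.43]
force: [-3.0, -0.1, 9.2]
grip_width: 0.268
```

The driver is seated, with the same height as at pick-up. I'll release it, rise and go over the bar handle.

Call:
carry_out --targets '[{"x": 0,"y": 0,"z": 0.001,"ax": 0,"ay": 0,"az": 0,"hand": 1},{"x": 0,"y": 0,"z": 0.001,"ax": 0,"ay": 0,"az": 0,"hand": 1},{"x": 0,"y": 0,"z": 0.001,"ax": 0,"ay": 0,"az": 0,"hand": 1},{"x": 0,"y": 0,"z": 0.001,"ax": 0,"ay": 0,"az": 0,"hand": 1}]'

```text
time_s: 14.42
eef_pos: [478.4, -268.4, 78.1]
ee_rot: [0.561, 0.43, 0.561, -0.43]
force: [-0.1, 0.3, 0.9]
grip_width: 0.999
```

Call:
carry_out --targets '[{"x": 0,"y": 0,"z": 0.03,"ax": 0,"ay": 0,"az": 0,"hand": 1},{"x": 0,"y": 0,"z": 0.08,"ax": 0,"ay": 0,"az": 0,"hand": 1},{"x": 0,"y": 0,"z": 0.113,"ax": 0,"ay": 0,"az": 0,"hand": 1},{"x": 0.022,"y": 0.053,"z": 0.113,"ax": 0,"ay": 0,"az": -0.12,"hand": 1},{"x": 0.044,"y": 0.106,"z": 0.113,"ax": 0,"ay": 0,"az": -0.237,"hand": 1}]'

```text
time_s: 15.05
eef_pos: [522.7, -161.5, 191.5]
ee_rot: [0.505, 0.495, 0.505, -0.495]
force: [1.1, -0.2, 0.0]
grip_width: 0.996
```

Call:
carry_out --targets '[{"x": 0.022,"y": 0.053,"z": 0,"ax": 0,"ay": 0,"az": 0,"hand": 1},{"x": 0.044,"y": 0.106,"z": 0,"ax": 0,"ay": 0,"az": 0,"hand": 1},{"x": 0.06,"y": 0.14,"z": 0,"ax": 0,"ay": 0,"az": 0,"hand": 1},{"x": 0.06,"y": 0.14,"z": 0,"ax": 0,"ay": 0,"az": 0,"hand": 1},{"x": 0.06,"y": 0.14,"z": 0,"ax": 0,"ay": 0,"az": 0,"hand": 1}]'

```text
time_s: 15.68
eef_pos: [582.1, -23.0, 191.1]
ee_rot: [0.506, 0.494, 0.506, -0.494]
force: [-1.2, 0.8, 0.6]
grip_width: 1.0
```

```bash
python3 st.py; python3 - <<'E'
from h import *
W=info('wrist');a=viewer.capture('wrist');t=viewer.capture('top');cv2.imwrite('pics/w4.png',a);cv2.imwrite('pics/t4.png',t)
np.save('w4.npy',np.array(W,dtype=object),allow_pickle=True)
p=proj(W,[[582,-22,70]])[0].round().astype(int);print(p)
x0,y0=p[0]-60,p[1]-55;print(x0,y0)
o=np.zeros((550,800,3),np.uint8);o[:,:600]=cv2.resize(a[y0:y0+110,x0:x0+120],(600,550),interpolation=cv2.INTER_CUBIC)
o[:160,600:]=cv2.resize(t[270:330,435:510],(200,160),interpolation=cv2.INTER_CUBIC);o[200:350,600:]=cv2.resize(a,(200,150))
cv2.imwrite('pics/c5.png',o)
E
```

```text
t 15.68 pos [582.11 -23.02 191.06] F [-1.21  0.8   0.61] T [ 0.007 -0.     0.016] tau6 0.013 q6 -0.265 yaw 0.025 grip 1.000
[315 226]
255 171
```

View pics/c5.png

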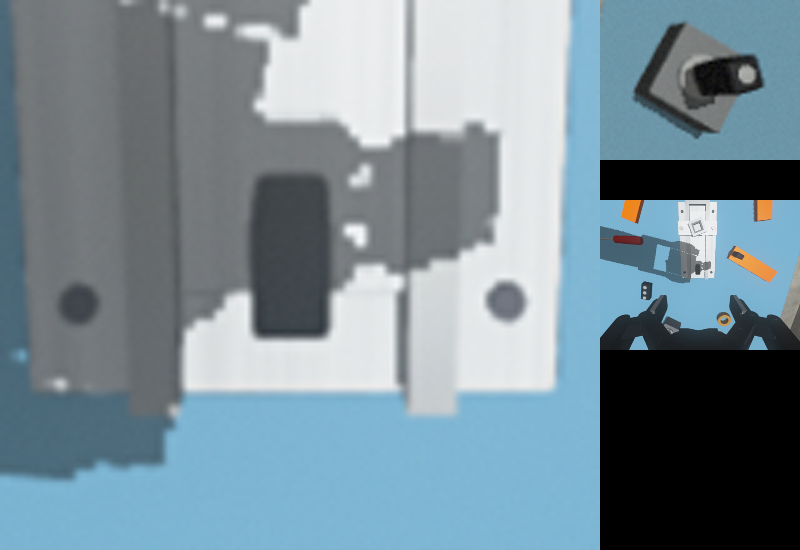

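The crop shows the bar handle in line with the tool, its top face centred at about (291,277), which is about 1.5 mm in −x from the tool axis. The inset shows the driver upright in its stand. I'll descend and grip the handle.

Call:
carry_out --targets '[{"x": -0.0015,"y": 0,"z": -0.05,"ax": 0,"ay": 0,"az": 0,"hand": 1},{"x": -0.0015,"y": 0,"z": -0.1,"ax": 0,"ay": 0,"az": 0,"hand": 1},{"x": -0.0015,"y": 0,"z": -0.14,"ax": 0,"ay": 0,"az": 0,"hand": 1},{"x": -0.0015,"y": 0,"z": -0.152,"ax": 0,"ay": 0,"az": 0,"hand": 1},{"x": -0.0015,"y": 0,"z": -0.152,"ax": 0,"ay": 0,"az": 0,"hand": 1}]'

```text
time_s: 16.4
eef_pos: [581.1, -23.0, 39.8]
ee_rot: [0.506, 0.494, 0.506, -0.494]
force: [0.0, -0.1, 0.8]
grip_width: 1.005
```

Call:
carry_out --grip_force 40 --targets '[{"x": 0,"y": 0,"z": 0,"ax": 0,"ay": 0,"az": 0,"hand": -1},{"x": 0,"y": 0,"z": 0,"ax": 0,"ay": 0,"az": 0,"hand": -1},{"x": 0,"y": 0,"z": 0,"ax": 0,"ay": 0,"az": 0,"hand": -1},{"x": 0,"y": 0,"z": 0,"ax": 0,"ay": 0,"az": 0,"hand": -1},{"x": 0,"y": 0,"z": 0,"ax": 0,"ay": 0,"az": 0,"hand": -1}]'

```text
time_s: 17.02
eef_pos: [580.8, -22.4, 39.6]
ee_rot: [0.506, 0.494, 0.506, -0.494]
force: [-2.2, 0.1, 4.4]
grip_width: 0.15
```

```bash
python3 st.py
```

```text
t 17.02 pos [580.78 -22.44  39.57] F [-2.25  0.09  4.4 ] T [0.024 0.466 0.176] tau6 0.135 q6 -0.265 yaw 0.025 grip 0.150
```

Call:
carry_out --targets '[{"x": 0,"y": 0,"z": 0.0006,"ax": 0,"ay": 0,"az": 0,"hand": -1},{"x": 0,"y": -0.002,"z": 0.0006,"ax": 0,"ay": 0,"az": 0,"hand": -1},{"x": 0,"y": -0.004,"z": 0.0006,"ax": 0,"ay": 0,"az": 0,"hand": -1},{"x": 0,"y": -0.006,"z": 0.0006,"ax": 0,"ay": 0,"az": 0,"hand": -1}]'

```text
time_s: 17.52
eef_pos: [580.7, -26.4, 39.6]
ee_rot: [0.505, 0.495, 0.507, -0.493]
force: [-0.4, 10.5, 1.2]
grip_width: 0.151
```

```bash
python3 st.py
```

```text
t 17.52 pos [580.66 -26.38  39.59] F [-0.44 10.48  1.21] T [1.821 0.016 0.013] tau6 0.053 q6 -0.275 yaw 0.025 grip 0.151
```

Sliding takes about 10.5 N, so there is a light drag and the bar moves freely. I'll draw it out along the guide.

Call:
carry_out --targets '[{"x": 0,"y": -0.006,"z": 0,"ax": 0,"ay": 0,"az": 0,"hand": -1},{"x": 0.0003,"y": -0.012,"z": 0,"ax": 0,"ay": 0,"az": 0,"hand": -1},{"x": 0.0005,"y": -0.018,"z": 0,"ax": 0,"ay": 0,"az": 0,"hand": -1}]'

```text
time_s: 17.9
eef_pos: [581.2, -44.4, 39.6]
ee_rot: [0.505, 0.495, 0.507, -0.493]
force: [-1.2, 11.9, 2.6]
grip_width: 0.148
```

Call:
carry_out --targets '[{"x": 0.0003,"y": -0.012,"z": 0,"ax": 0,"ay": 0,"az": 0,"hand": -1},{"x": 0.0006,"y": -0.024,"z": 0,"ax": 0,"ay": 0,"az": 0,"hand": -1},{"x": 0.0009,"y": -0.036,"z": 0,"ax": 0,"ay": 0,"az": 0,"hand": -1},{"x": 0.0012,"y": -0.048,"z": 0,"ax": 0,"ay": 0,"az": 0,"hand": -1},{"x": 0.0015,"y": -0.058,"z": 0,"ax": 0,"ay": 0,"az": 0,"hand": -1}]'

```text
time_s: 18.52
eef_pos: [582.8, -104.9, 39.6]
ee_rot: [0.506, 0.494, 0.506, -0.494]
force: [0.6, 2.2, -0.5]
grip_width: 0.146
```

Call:
carry_out --targets '[{"x": 0,"y": -0.003,"z": 0,"ax": 0,"ay": 0,"az": 0,"hand": -1},{"x": 0,"y": -0.005,"z": 0,"ax": 0,"ay": 0,"az": 0,"hand": -1},{"x": 0,"y": -0.005,"z": 0,"ax": 0,"ay": 0,"az": 0,"hand": -1}]'

```text
time_s: 18.9
eef_pos: [582.8, -109.7, 39.7]
ee_rot: [0.506, 0.494, 0.506, -0.494]
force: [0.8, -0.6, -1.8]
grip_width: 0.148
```

```bash
python3 st.py
```

```text
t 18.90 pos [ 582.84 -109.67   39.73] F [ 0.81 -0.59 -1.84] T [-0.183 -0.005  0.044] tau6 -0.009 q6 -0.408 yaw 0.025 grip 0.148
```

Drag under the foot was about 10–12 N and fell to about 2 N once clear. The handle is now about 197 mm from the screw axis. I'll release, rise and check.

Call:
carry_out --targets '[{"x": 0,"y": 0,"z": 0,"ax": 0,"ay": 0,"az": 0,"hand": 1},{"x": 0,"y": 0,"z": 0,"ax": 0,"ay": 0,"az": 0,"hand": 1},{"x": 0,"y": 0,"z": 0,"ax": 0,"ay": 0,"az": 0,"hand": 1},{"x": 0,"y": 0,"z": 0,"ax": 0,"ay": 0,"az": 0,"hand": 1},{"x": 0,"y": 0,"z": 0.02,"ax": 0,"ay": 0,"az": 0,"hand": 1}]'

```text
time_s: 19.52
eef_pos: [582.1, -109.1, 58.9]
ee_rot: [0.505, 0.493, 0.507, -0.494]
force: [0.3, -0.4, 0.0]
grip_width: 1.0
```

Call:
carry_out --targets '[{"x": 0,"y": 0,"z": 0.05,"ax": 0,"ay": 0,"az": 0,"hand": 1},{"x": 0,"y": 0,"z": 0.1,"ax": 0,"ay": 0,"az": 0,"hand": 1},{"x": -0.05,"y": 0,"z": 0.13,"ax": 0,"ay": 0,"az": 0,"hand": 1},{"x": -0.1,"y": 0,"z": 0.14,"ax": 0,"ay": 0,"az": 0,"hand": 1},{"x": -0.15,"y": 0.02,"z": 0.14,"ax": 0,"ay": 0,"az": 0,"hand": 1}]'

```text
time_s: 20.15
eef_pos: [431.7, -89.8, 200.5]
ee_rot: [0.507, 0.494, 0.505, -0.494]
force: [0.2, 0.7, 0.7]
grip_width: 0.996
```

Call:
carry_out --targets '[{"x": -0.05,"y": 0.03,"z": 0,"ax": 0,"ay": 0,"az": 0,"hand": 1},{"x": -0.1,"y": 0.06,"z": 0,"ax": 0,"ay": 0,"az": 0,"hand": 1},{"x": -0.1,"y": 0.1,"z": 0,"ax": 0,"ay": 0,"az": 0,"hand": 1},{"x": -0.1,"y": 0.1,"z": 0,"ax": 0,"ay": 0,"az": 0,"hand": 1}]'

```text
time_s: 20.65
eef_pos: [332.5, 12.0, 200.2]
ee_rot: [0.507, 0.493, 0.507, -0.493]
force: [-0.7, -0.6, -0.4]
grip_width: 1.002
```

```bash
python3 st.py; python3 - <<'E'
from h import *
a=viewer.capture('top');b=viewer.capture('scene');cv2.imwrite('pics/t5.png',a)
o=np.zeros((560,780,3),np.uint8)
o[:280]=cv2.resize(a[120:340,130:530],(509,280),interpolation=cv2.INTER_CUBIC)[:, :] if 0 else 0
o[:300,:545]=cv2.resize(a[120:340,130:530],(545,300),interpolation=cv2.INTER_CUBIC)
o[300:,:520]=cv2.resize(b[180:300,150:390],(520,260),interpolation=cv2.INTER_CUBIC)
o[:200,545:780]=cv2.resize(b,(235,200))
cv2.imwrite('pics/c6.png',o)
T=info('top');t0=cv2.imread('pics/top0.png')
d=cv2.absdiff(a,t0).max(2)>40
for c in blobs(d,12): print(cv2.boundingRect(c))
E
```

```text
t 20.65 pos [332.48  12.04 200.19] F [-0.67 -0.57 -0.4 ] T [-0.029  0.006  0.005] tau6 0.535 q6 -0.349 yaw 0.028 grip 1.002
(199, 471, 29, 9)
(51, 432, 95, 48)
(268, 343, 156, 137)
(491, 292, 7, 9)
(343, 239, 14, 13)
(354, 235, 48, 26)
(271, 235, 44, 24)
```

View pics/c6.png

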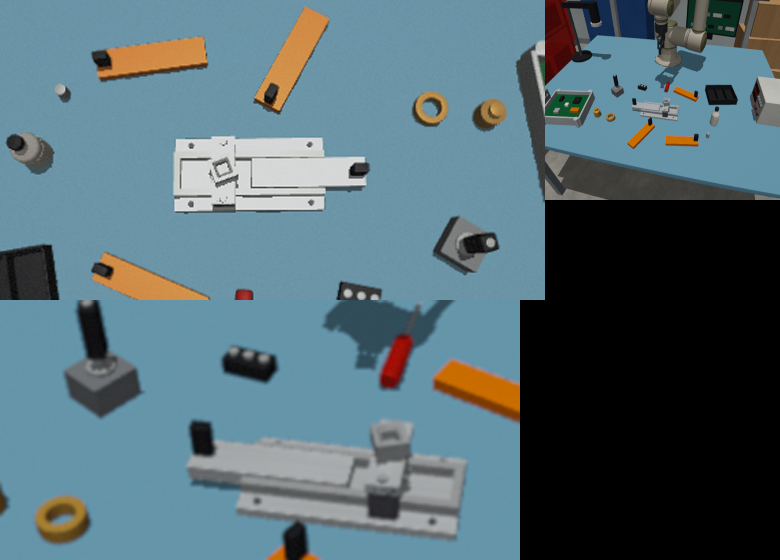

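The last view shows the bar lying in the guide, clear of the foot, with its handle at (358,170). The driver stands upright in its stand at (483,242). Compared with the first top view, only the bar, the screw head, the driver's cap and the arm with its shadow have changed. I'll hand it in.

```bash
python3 -c "
from rig import finish_job
print(finish_job())"
```

```text
the job is handed in; nothing more can be done
None
```

The job is done and handed in at about 21 s of the 72 s allowed; the hand-in gives no verdict.

**What I did:** I set the driver in the stop screw and turned it clockwise until the foot touched, then about 0.33 rad further. The driver went back into its stand, and I drew the bar out by its handle until the handle was about 197 mm from the screw axis.

**Last checks:**
- **Drag:** pulling the bar took 10.5–11.9 N under the foot and about 2 N once clear. That leaves about 8–10 N from the foot, in the upper part of the light range (5–12 N).
- **Touch point:** the force and height readings disagreed slightly, putting the screw 0.31–0.36 rad past touch. Both are within 0.2–0.5 rad.
- **Final picture:** the driver is upright in its stand and the bar lies in the guide. Nothing else on the bench changed in the top view, and the robot is touching nothing.

No check failed. My first three move calls were refused because they left out keys, so nothing moved until I resent them.

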